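# Weighing pan off the counting scale, spout to the tote

## Task

The ball in the scale's pan has been weighed and is to be poured back into the deep grey tote of balls. Lift the pan gently off the scale by its grip (the load cell is delicate: never press on it with more than about a kilogram), carry it level and turn it a quarter turn, so that its spout reaches in just above the rim at the middle of the tote's nearer long side, pointing squarely across the tote. Keep the ball in the middle of the dish all the way, leave the other things on the bench alone, and finish holding the pan there, level and still, ready to pour: do not pour, put it down or let go.

Things in the scene. Friction and masses are not known exactly. Their poses are not given: they have to be found in the camera images.
- pan: Round dished weighing pan of bright sheet metal, 145 mm across, 29 mm high, about 0.15 kg, loose on the scale's platter. Origin: centre of its flat underside; z up; +x points from the centre to the pouring spout, -x to the grip. Dish floor 3 mm above the underside, flat to 14 mm radius, then rising ever more steeply. The ball stays put only if the pan is kept level and moved smoothly.
- pan_grip (a point): Middle of the pan's black grip: a straight bar 52 mm long (radially), 16 mm wide, 16 mm high, sticking out of the wall away from the spout, 98 mm from the pan's centre (-x), 28 mm above its underside; axes as the pan's. Taken from above, fingers closing across the 16 mm; the scale's housing is 46 mm below its middle. A firm squeeze (30 to 60 N) there carries the pan level.
- pan_spout (a point): Lip of the pan's spout, an open chute 48 mm wide at the lip: 98 mm from the pan's centre (+x), 17.5 mm above the pan's underside. Axes as the pan's.
- pan_middle (a point): Where the centre of the ball is when the ball lies in the middle of the dish: on the pan's axis, 18 mm above its underside.
- ball_center (a point): Centre of the loose black ball, 30 mm across, 20 g, in the middle of the pan at the start.
- scale: Grey bench counting scale, white keypad on the side facing the robot. Origin on the table under the axis of its round platter (136 mm across, its top 80 mm above the table); z up; -x points to the keypad. The housing reaches from x -183 to +93 mm, is 205 mm wide and 62 mm high. Fixed. The pan stands about centred on the platter, its grip over the keypad, its spout to the far side.
- tote: Deep grey plastic tote of black balls, 300 mm long (its x) x 200 mm wide (its y) x 120 mm high, walls 6 mm, open on top, with a 6 mm lip round the rim. Origin: centre of its underside, on the table; z up. It stands left (+y) or right (-y) of the scale with a long side towards it. Fixed.
- tray: Shallow white tray, 300 x 210 x 55 mm, with steel caster housings in it, on the other side of the scale from the tote. Origin: centre of its underside. Fixed. Not part of the job.
- calculator: Desk calculator, 155 x 100 x 18 mm, lying in front of the scale, to the left. Origin: centre of its underside. Leave alone.
- marker: Marker pen, 130 mm long, 16 mm wide, lying at the left of the scale. Origin: centre of its underside. Leave alone.
- caster: Small ball caster, 42 mm across its flange, 34 mm high, standing at the left of the scale. Origin: centre of its underside. Leave alone.
- caster_two: Another ball caster, the same, standing at the right of the scale. Origin: centre of its underside. Leave alone.
- tape: Roll of brown tape lying flat, 104 mm across, 48 mm high, behind the scale, to the left. Origin: centre of its underside. Leave alone.
- sprayer: White spray bottle, 64 mm across, 172 mm high, behind the scale, to the right. Origin: centre of its underside. Leave alone.
- carton: Small closed carton, 70 x 120 x 75 mm, behind the scale. Origin: centre of its underside. Leave alone.
- ball: The loose ball again, as a solid: its origin lies on its surface and turns with it as it rolls; use ball_center for its position.

How it is judged:
By the outcome, as a careful person would: the job done as asked, in the order asked, and still so for the second after the job is handed in, while the arm keeps its last pose, push and grip.
It also fails if it takes over 42 s, if anything falls off the work surface, if the arm or the gripper's body presses on something with over 40 N, if the wrist force passes 120 N, or if a joint passes its speed limit or range.

## Robot

A 6-joint arm with a two-finger parallel gripper is mounted at the origin on the work surface. World frame = base frame: x ahead of the robot, y to its left, z up, the work surface at z = 0. Lengths are in m, angles in rad, forces in N, time in s.
With the tool pointing down it reaches from about 0.375 to 0.9 m from the base axis. Payload 3.1 kg.
Tool frame: the origin (TCP) lies midway between the tips of the shut fingers; the grasp point (between the pads) lies 19 mm behind it; z points along the fingers, y is the line along which they close (so a half turn about z gives the same grasp; the last joint's range is limited). The gripper opens to 87 mm and grips with 3 to 60 N. Pads are 19 mm wide; open, the fingers measure 117 mm over their backs; the gripper's body (75 mm by 190 mm) begins 51 mm behind the grasp point.
Start: joints at [1.022, 0.527, 1.433, -0, 1.181, -0.178], TCP at [0.226, 0.583, 0.223] pointing down, gripper open.
Joint ranges: [-3.08, 3.08], [-0.75, 2.2], [0.22, 2.44], [-1.43, 4.57], [0, 2.65], [-2.85, 2.85]. Speed limits (rad/s): [2.79, 2.79, 3.14, 3.14, 3.14, 3.14].

## Interface

Orientations are given as a 3x3 rotation matrix whose columns are the frame's x, y, z axes.
In Python, from rig import telemetry, cams, finish_job, spotter gives the robot as it stands.
- The arm moves only by the tool arm_command, never from a script. Its argument "moves" is a list of rows, each a list of 3 entries, a list of its own where there are three numbers: the shift along the world's x, y, z in mm, then the turn, a rotation vector about the world's x, y, z in rad, then the closure, from -1 (fully open) to 1 (shut). A call has exactly 5 rows; each row is the pose to reach, as a shift and turn from the pose commanded when the call began; what a row does not reach only later rows make up. A row lasts 1/12 s, in which the tool goes at most 41.7 mm and 7.16 degrees, less where a joint would pass 70% of its speed; a pose out of reach is approached as far as the arm can. A call with a gripper value outside its range is refused whole. The fingers move at their own pace and stop on an object; the grip force is fixed at half the most. Time passes only in rows, so rows that repeat a pose let the fingers close, or fill a call up. It gives the time, the measured TCP pose, the force, the opening and the grip force at its end, in the units of the state.
- telemetry.observe(): the state, without advancing time (a new reading comes with each control period).
- cams.camera(name): name is "scene" or "top"; returns a dict with "img" (480x640x3 uint8, red, green, blue), "range_z" (480x640 float32, m along the optical axis (not along the pixel's ray), 0 where there is no reading), "fx", "fy", "cx", "cy" (pixels), "R" (3x3) and "t" (3): a world point X has camera coordinates R X + t. Camera axes: x right, y down, z forward; pixel columns grow to the right and rows downward; lengths in m; the calibration is good to about 2 mm. A picture is of the moment at which its call begins.
- finish_job(): hands the job in; it is judged then, once.
Trained networks look in a picture, given as the dict that the camera call returned (one of the last four; its "shot" number tells which), for a name from the list of things; names that differ only in an ending like _2 or _b are one class to them, and where a whole thing is asked for, a point or a joint stands for the part that bears it (a point fixed in the world has none). Each returns a list of dicts, best first, with "conf" (0 to 1); they miss things now and then, are a little off and sometimes report something else, mostly with a low value. They report only what shows in the picture. A call takes as long as a camera call.
- spotter.silhouettes(target, picture): "region" (480x640 bool, what is visible of it) and "pixel" ([column, row] in pixels, amid what is visible of it).
The state is a dict: "clock": time; "joints": joint angles; "joint_velocities": joint speeds; "joint_efforts": joint torques, N m; "tcp_pos": TCP position; "tcp_rot": TCP orientation; "ft_force": force on the tool from outside, world axes, zero at the start; "moment": the same for the moment, N m; "width": finger opening in m; "grasp_force": force on a finger pad.
Only numpy, scipy, OpenCV 4.12 (cv2) and the standard library are available. Lean on these libraries where they do the work, as an engineer would, in place of code of your own. Each camera call takes 0.05 s, during which the arm holds its last target. There are 200 camera calls.

## Working session

There is one attempt and no reset: what is moved stays moved. The work goes in short steps, Python scripts to look and compute and a tool call to move; the robot and the scene stay as the last step left them, time stands still between calls to the robot, and variables do not carry over. Pictures are saved under pics/ and viewed, at most 10 in all, crops included, and the job is handed in when it is done.

Besides the shell and the picture viewer there is one more tool, called after "Call:" as name(argument=value, ...), one argument or row to a line, values as JSON. arm_command: Moves the arm, as the interface text tells. Its arguments: {"type":"object","properties":{"moves":{"type":"array","items":{"type":"array"}}},"required":["moves"]}

```bash
mkdir -p pics; cat > h.py <<'E'
import numpy as np, cv2
from rig import telemetry, cams, finish_job, spotter
def cloud(p, m):
    v,u=np.nonzero(m&(p["range_z"]>0)); z=p["range_z"][v,u]
    c=np.stack([(u-p["cx"])/p["fx"]*z,(v-p["cy"])/p["fy"]*z,z],1)
    return (c-p["t"])@p["R"]   # R^T (c-t)
def save(p,n): cv2.imwrite(f"pics/{n}.png",cv2.cvtColor(p["img"],cv2.COLOR_RGB2BGR))
E
cat > m.py <<'E'
from h import *
np.set_printoptions(precision=4,suppress=True)
s=telemetry.observe(); print(s["clock"],s["tcp_pos"],s["tcp_rot"],s["width"],s["ft_force"])
for cn in ("top","scene"):
    p=cams.camera(cn); save(p,cn+"0")
    print(cn, "campos",-p["R"].T@p["t"])
    for n in ("pan","pan_grip","ball_center","scale","tote","tray"):
        for d in spotter.silhouettes(n,p)[:1]:
            c=cloud(p,d["region"]); print(n,round(d["conf"],2),d["pixel"],len(c),"med",np.median(c,0),"p2",np.percentile(c,2,axis=0),"p98",np.percentile(c,98,axis=0))
E
python3 m.py
```

```text
0.0 [0.2255 0.5821 0.2216] [[-0.9324  0.3614 -0.0011]
 [ 0.3614  0.9324 -0.0019]
 [ 0.0004 -0.0022 -1.    ]] 0.08711013521820812 [ 0.3438  0.3735 -0.4585]
top campos [0.4398 0.0071 1.1714]
pan 0.97 [333.2, 208.7] 4777 med [ 0.6145 -0.0093  0.0948] p2 [ 0.5085 -0.0737  0.083 ] p98 [0.7015 0.0582 0.1162]
pan_grip 0.95 [329.5, 210.6] 4786 med [ 0.6154 -0.0094  0.0947] p2 [ 0.5106 -0.0738  0.0828] p98 [0.702  0.0587 0.1162]
ball_center 0.52 [330.6, 216.1] 166 med [ 0.6103 -0.0094  0.1097] p2 [ 0.5981 -0.0221  0.102 ] p98 [0.6233 0.0035 0.1145]
scale 0.82 [327.0, 263.1] 8768 med [ 0.5134 -0.0069  0.0632] p2 [ 0.4282 -0.1095  0.0547] p98 [0.6931 0.0908 0.0699]
tote 0.63 [517.1, 261.2] 19737 med [ 0.5159 -0.3922  0.0431] p2 [ 0.3671 -0.4749  0.004 ] p98 [ 0.6662 -0.2672  0.1228]
tray 0.71 [131.8, 266.3] 15954 med [0.5222 0.4092 0.011 ] p2 [0.3779 0.2931 0.0012] p98 [0.6709 0.5158 0.0566]
scene campos [ 1.1687 -0.4398  1.345 ]
pan 0.56 [323.3, 248.3] 2755 med [ 0.6116 -0.0073  0.0929] p2 [ 0.5135 -0.0751  0.0783] p98 [0.7051 0.057  0.114 ]
pan_grip 0.9 [324.7, 252.3] 2799 med [ 0.6113 -0.0077  0.0928] p2 [ 0.5137 -0.0756  0.0773] p98 [0.7046 0.0571 0.1139]
ball_center 0.42 [323.8, 253.3] 2740 med [ 0.6106 -0.0071  0.0929] p2 [ 0.5137 -0.0754  0.0794] p98 [0.7051 0.0569 0.1141]
scale 0.62 [289.3, 255.2] 4874 med [ 0.5464 -0.0561  0.0599] p2 [ 0.435  -0.1149  0.024 ] p98 [0.7037 0.0843 0.0692]
tote 0.87 [177.7, 310.0] 12374 med [ 0.5128 -0.3753  0.0404] p2 [ 0.3693 -0.4767  0.0011] p98 [ 0.6731 -0.2729  0.1213]
tray 0.71 [415.6, 171.2] 7382 med [0.5276 0.4018 0.02  ] p2 [ 0.3748  0.2883 -0.0029] p98 [0.6786 0.5146 0.054 ]
```

View pics/top0.png

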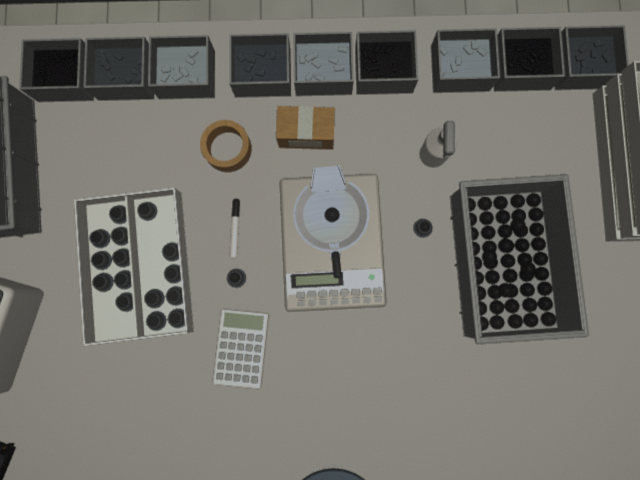

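View pics/scene0.png

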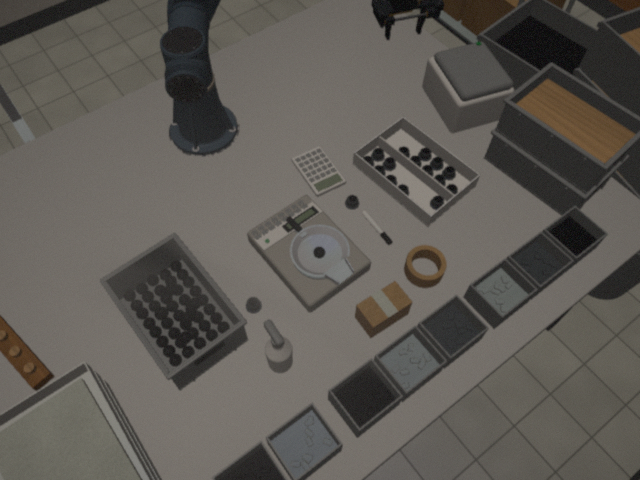

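```bash
cat > m2.py <<'E'
from h import *
np.set_printoptions(precision=4,suppress=True)
for cn in ("top","scene"):
    p=cams.camera(cn)
    t=max(spotter.silhouettes("tote",p),key=lambda d:d["conf"]); c=cloud(p,t["region"])
    r=c[(c[:,2]>.113)&(c[:,2]<.13)]
    rect=cv2.minAreaRect((r[:,:2]*1000).astype(np.float32)); print(cn,"rim rect mm",rect, np.median(r[:,2]),"inner balls z p98",np.percentile(c[c[:,2]<.105][:,2],98))
    P=spotter.silhouettes("pan",p)[0]["region"]
    # grip: dark pixels of high z, radially out
    k=cv2.dilate(P.astype(np.uint8),np.ones((7,7)))>0
    g=p["img"].max(2)<70
    c=cloud(p,k&g); c=c[(c[:,2]>.105)&(c[:,2]<.125)]
    b=cloud(p,P); b=b[b[:,2]>.08]
    g=c[np.hypot(*(c[:,:2]-[.613,-.008]).T)>.06]
    if len(g): print("grip n",len(g),"mean",g.mean(0),"rect",cv2.minAreaRect((g[:,:2]*1000).astype(np.float32)))
    bl=c[np.hypot(*(c[:,:2]-[.613,-.008]).T)<.03]; print("ball",len(bl),bl.mean(0) if len(bl) else 0)
    # rim circle fit: high points of pan
    rim=b[(b[:,2]>.100)&(np.hypot(*(b[:,:2]-[.613,-.008]).T)>.055)&(np.hypot(*(b[:,:2]-[.613,-.008]).T)<.078)]
    A=np.c_[2*rim[:,:2],np.ones(len(rim))]; x=np.linalg.lstsq(A,(rim[:,:2]**2).sum(1),rcond=None)[0]
    print("rim fit",x[:2],np.sqrt(x[2]+x[:2]@x[:2]),"zmax",np.percentile(rim[:,2],98),len(rim))
    sp=b[b[:,0]>.69]; print("spout",sp.mean(0),sp[:,0].max(),sp[:,1].min(),sp[:,1].max())
E
python3 m2.py
```

```text
top rim rect mm ((517.611572265625, -372.8332824707031), (314.5452575683594, 215.58660888671875), 2.8947346210479736) 0.12020121215244454 inner balls z p98 0.09880772218597633
grip n 191 mean [ 0.5111 -0.0157  0.1158] rect ((510.9189758300781, -15.837935447692871), (50.37533187866211, 14.317538261413574), 2.737135171890259)
ball 109 [ 0.611  -0.0095  0.11  ]
rim fit [ 0.6116 -0.0077] 0.0681339314030013 zmax 0.11343457826497554 1257
spout [ 0.699  -0.0034  0.0987] 0.7107058025556053 -0.03197733966508662 0.025478646099378915
scene rim rect mm ((519.6235961914062, -374.56170654296875), (317.58203125, 213.79859924316406), 2.284339427947998) 0.11820675593605233 inner balls z p98 0.09715510254862099
grip n 105 mean [ 0.5144 -0.019   0.1134] rect ((512.816162109375, -18.7827205657959), (50.26729202270508, 15.709542274475098), 3.1811585426330566)
ball 51 [ 0.6131 -0.0128  0.1089]
rim fit [ 0.6138 -0.01  ] 0.06890285553448619 zmax 0.11182650203945618 603
spout [ 0.7007 -0.004   0.0971] 0.7124621779721573 -0.034777641648039856 0.025049812666672486
```

The top view shows the pan on the scale, with its dish at about (333,215), grip at (337,262) and spout at (327,178). The tote is on the right at about (522,260). The sprayer is at (440,140), and caster_two is between scale and tote at (423,227). Both cameras agree on the grip, about (0.513, -0.017) with yaw about 0.06. They put the tote centre at about (0.518, -0.374), yaw about 0.045. Heights match the given sizes, so I'm moving above the grip.

Call:
arm_command(
  moves=[
    [[3, -6, 0], [0, 0, 0.005], -1],
    [[11, -24, -1], [0, 0, 0.02], -1],
    [[23, -48, -2], [0, 0, 0.035], -1],
    [[38, -78, -3], [0, 0, 0.055], -1],
    [[54, -113, -4], [0, 0, 0.08], -1],
  ],
)

```text
clock: 1.42
tcp_pos: [0.2802, 0.4692, 0.2186]
tcp_rot: [[-0.959, 0.283, 0.001], [0.283, 0.959, 0.001], [-0.001, 0.001, -1.0]]
ft_force: [0.3, 0.6, 0.2]
width: 0.0869
grasp_force: 0.0
```

Call:
arm_command(
  moves=[
    [[18, -37, -1], [0, 0, 0.027], -1],
    [[36, -74, -2], [0, 0, 0.054], -1],
    [[54, -111, -3], [0, 0, 0.081], -1],
    [[72, -149, -5], [0, 0, 0.108], -1],
    [[90, -187, -7], [0, 0, 0.135], -1],
  ],
)

```text
clock: 1.83
tcp_pos: [0.37, 0.2814, 0.2119]
tcp_rot: [[-0.988, 0.152, 0.001], [0.152, 0.988, 0.0], [-0.001, 0.0, -1.0]]
ft_force: [0.5, 0.1, 0.5]
width: 0.0873
grasp_force: 0.0
```

Call:
arm_command(
  moves=[
    [[18, -37, -1], [0, 0, 0.027], -1],
    [[36, -74, -2], [0, 0, 0.054], -1],
    [[54, -111, -3], [0, 0, 0.081], -1],
    [[72, -149, -5], [0, 0, 0.108], -1],
    [[90, -187, -7], [0, 0, 0.135], -1],
  ],
)

```text
clock: 2.25
tcp_pos: [0.4596, 0.095, 0.2049]
tcp_rot: [[-1.0, 0.019, 0.001], [0.019, 1.0, -0.0], [-0.001, -0.0, -1.0]]
ft_force: [1.2, -0.7, -0.4]
width: 0.0872
grasp_force: 0.0
```

Call:
arm_command(
  moves=[
    [[17, -36, -1], [0, 0, 0.027], -1],
    [[32, -67, -2], [0, 0, 0.05], -1],
    [[43, -91, -3], [0, 0, 0.067], -1],
    [[50, -106, -4], [0, 0, 0.077], -1],
    [[53, -112, -4], [0, 0, 0.08], -1],
  ],
)

```text
clock: 2.67
tcp_pos: [0.5133, -0.0177, 0.2006]
tcp_rot: [[-0.998, -0.057, 0.001], [-0.057, 0.998, -0.001], [-0.001, -0.001, -1.0]]
ft_force: [0.6, 0.5, 1.1]
width: 0.0865
grasp_force: 0.0
```

```bash
cat > o.py <<'E'
from h import *
np.set_printoptions(precision=4,suppress=True)
s=telemetry.observe(); R=s["tcp_rot"]
print(s["clock"],s["tcp_pos"],"yaw",np.arctan2(-R[0,1],R[1,1]),"z",R[:,2],s["width"],s["grasp_force"],s["ft_force"],s["moment"],s["joints"])
E
python3 o.py
```

```text
2.6667 [ 0.5133 -0.0177  0.2006] yaw 0.05748476687395342 z [ 0.0013 -0.001  -1.    ] 0.08653695786284633 0.0 [0.5816 0.4718 1.1375] [ 0.083   0.0375 -0.0131] [-0.2519  0.4081  1.7342 -0.0008  0.9978 -1.8798]
```

Call:
arm_command(
  moves=[
    [[0, 0, -8], [0, 0, 0], -1],
    [[0, 0, -24], [0, 0, 0], -1],
    [[0, 0, -42], [0, 0, 0], -1],
    [[0, 0, -56], [0, 0, 0], -1],
    [[0, 0, -66], [0, 0, 0], -1],
  ],
)

```text
clock: 3.08
tcp_pos: [0.5101, -0.013, 0.1331]
tcp_rot: [[-0.998, -0.061, -0.003], [-0.061, 0.998, 0.001], [0.003, 0.001, -1.0]]
ft_force: [0.5, 0.4, -0.8]
width: 0.0872
grasp_force: 0.0
```

Call:
arm_command(
  moves=[
    [[0, 0, -9], [0, 0, 0], -0.5],
    [[0, 0, -18], [0, 0, 0], 0],
    [[0, 0, -25], [0, 0, 0], 0.2],
    [[0, 0, -30], [0, 0, 0], 0.3],
    [[0, 0, -30], [0, 0, 0], 0.3],
  ],
)

```text
clock: 3.5
tcp_pos: [0.5116, -0.0145, 0.1038]
tcp_rot: [[-0.998, -0.06, -0.002], [-0.06, 0.998, 0.0], [0.001, 0.0, -1.0]]
ft_force: [0.1, 0.1, 0.4]
width: 0.0616
grasp_force: 0.0
```

```bash
cat >> o.py <<'E'
import sys
if len(sys.argv)>1:
  for cn in ("top","scene"):
    p=cams.camera(cn); uv=p["R"]@s["tcp_pos"]+p["t"]; u=int(uv[0]/uv[2]*p["fx"]+p["cx"]); v=int(uv[1]/uv[2]*p["fy"]+p["cy"])
    x,y=max(u-80,0),max(v-60,0)
    cr=p["img"][y:y+120,x:x+160]; cr=cv2.convertScaleAbs(cr,alpha=1.6)
    cv2.imwrite(f"pics/{sys.argv[1]}_{cn}.png",cv2.cvtColor(cv2.resize(cr,None,fx=4,fy=4,interpolation=cv2.INTER_CUBIC),cv2.COLOR_RGB2BGR))
E
python3 o.py g
```

```text
3.5 [ 0.5116 -0.0145  0.1038] yaw 0.06033231326149426 z [-0.0015  0.0004 -1.    ] 0.06161143122734379 0.0 [0.0626 0.1306 0.375 ] [0.0505 0.0051 0.0319] [-0.2469  0.5617  1.8205  0.      0.761  -1.8781]
```

View pics/g_scene.png

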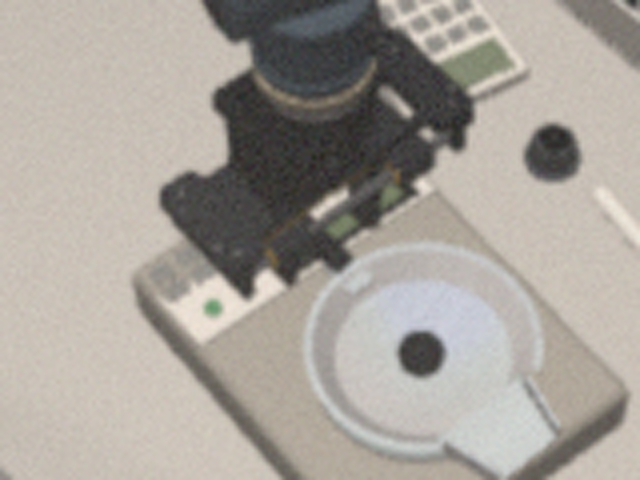

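The scene crop shows both fingers straddling the black grip bar, whose outer end is at about (335,250). The ball is still centred in the dish at (421,353). Next I descend the rest of the way.

Call:
arm_command(
  moves=[
    [[0, 0, -3], [0, 0, 0], 0.3],
    [[0, -1, -8], [0, 0, 0], 0.3],
    [[1, -1, -12], [0, 0, 0], 0.3],
    [[1, -1, -15], [0, 0, 0], 0.3],
    [[1, -1, -15], [0, 0, 0], 0.3],
  ],
)

```text
clock: 4.02
tcp_pos: [0.5127, -0.0157, 0.0889]
tcp_rot: [[-0.998, -0.06, -0.001], [-0.06, 0.998, 0.0], [0.001, 0.0, -1.0]]
ft_force: [0.1, -0.1, -0.3]
width: 0.0313
grasp_force: 0.0
```

```bash
python3 o.py g2
```

```text
4.0167 [ 0.5127 -0.0157  0.0889] yaw 0.0600333948315245 z [-0.0012  0.0003 -1.    ] 0.03134753723035337 0.0 [ 0.1173 -0.0504 -0.2581] [ 0.0551  0.0306 -0.0447] [-0.2487  0.589   1.827  -0.      0.7269 -1.8795]
```

View pics/g2_scene.png

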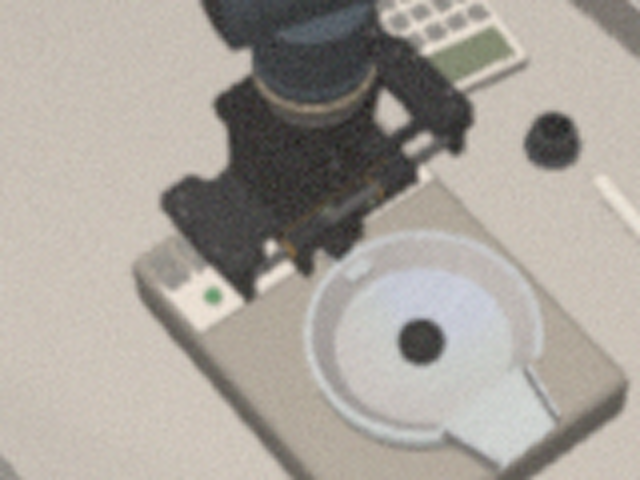

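The fingers are around the grip at 31 mm opening with no contact force. Now closing gently.

Call:
arm_command(
  moves=[
    [[0, 0, 0], [0, 0, 0], 0.38],
    [[0, 0, 0], [0, 0, 0], 0.44],
    [[0, 0, 0], [0, 0, 0], 0.49],
    [[0, 0, 0], [0, 0, 0], 0.53],
    [[0, 0, 0], [0, 0, 0], 0.56],
  ],
)

```text
clock: 4.53
tcp_pos: [0.5132, -0.0157, 0.0897]
tcp_rot: [[-0.998, -0.06, 0.0], [-0.06, 0.998, -0.0], [-0.0, -0.0, -1.0]]
ft_force: [0.3, 0.6, 0.4]
width: 0.0206
grasp_force: 0.0
```

Call:
arm_command(
  moves=[
    [[0, 0, 0], [0, 0, 0], 0.58],
    [[0, 0, 0], [0, 0, 0], 0.6],
    [[0, 0, 0], [0, 0, 0], 0.62],
    [[0, 0, 0], [0, 0, 0], 0.64],
    [[0, 0, 0], [0, 0, 0], 0.66],
  ],
)

```text
clock: 4.95
tcp_pos: [0.5131, -0.0156, 0.0896]
tcp_rot: [[-0.998, -0.06, -0.0], [-0.06, 0.998, 0.0], [0.0, 0.0, -1.0]]
ft_force: [0.5, 0.1, 0.5]
width: 0.0155
grasp_force: 26.1
```

Call:
arm_command(
  moves=[
    [[0, 0, 0], [0, 0, 0], 0.7],
    [[0, 0, 0], [0, 0, 0], 0.8],
    [[0, 0, 0], [0, 0, 0], 1],
    [[0, 0, 0], [0, 0, 0], 1],
    [[0, 0, 0], [0, 0, 0], 1],
  ],
)

```text
clock: 5.37
tcp_pos: [0.5131, -0.0157, 0.0896]
tcp_rot: [[-0.998, -0.06, -0.0], [-0.06, 0.998, 0.0], [0.0, 0.0, -1.0]]
ft_force: [1.0, 1.1, 0.4]
width: 0.0156
grasp_force: 30.0
```

```bash
python3 o.py
```

```text
5.3667 [ 0.5131 -0.0157  0.0896] yaw 0.060229269710158864 z [-0.      0.0001 -1.    ] 0.015568601832516134 29.953777994960546 [1.0043 1.0833 0.4286] [ 0.1432  0.0185 -0.0181] [-0.2485  0.5877  1.8266  0.0001  0.7274 -1.8796]
```

Grip holds at 30 N, 15.6 mm wide. Lifting gently.

Call:
arm_command(
  moves=[
    [[0, 0, 0.3], [0, 0, 0], 1],
    [[0, 0, 1], [0, 0, 0], 1],
    [[0, 0, 2.2], [0, 0, 0], 1],
    [[0, 0, 4], [0, 0, 0], 1],
    [[0, 0, 6.5], [0, 0, 0], 1],
  ],
)

```text
clock: 5.78
tcp_pos: [0.5126, -0.0157, 0.096]
tcp_rot: [[-0.998, -0.06, -0.001], [-0.06, 0.998, 0.0], [0.001, 0.0, -1.0]]
ft_force: [-0.5, -0.3, -1.9]
width: 0.0155
grasp_force: 30.0
```

Call:
arm_command(
  moves=[
    [[0, 0, 3.5], [0, 0, 0], 1],
    [[0, 0, 8], [0, 0, 0], 1],
    [[0, 0, 13], [0, 0, 0], 1],
    [[0, 0, 18.5], [0, 0, 0], 1],
    [[0, 0, 24], [0, 0, 0], 1],
  ],
)

```text
clock: 6.2
tcp_pos: [0.5132, -0.0157, 0.1209]
tcp_rot: [[-0.998, -0.06, 0.0], [-0.06, 0.998, -0.0], [-0.0, -0.0, -1.0]]
ft_force: [-0.8, -0.2, -1.6]
width: 0.0156
grasp_force: 30.0
```

Call:
arm_command(
  moves=[
    [[0, 0, 5.5], [0, 0, 0], 1],
    [[0, 0, 11], [0, 0, 0], 1],
    [[0, 0, 16], [0, 0, 0], 1],
    [[0, 0, 20], [0, 0, 0], 1],
    [[0, 0, 23], [0, 0, 0], 1],
  ],
)

```text
clock: 6.62
tcp_pos: [0.5133, -0.0157, 0.1438]
tcp_rot: [[-0.998, -0.06, 0.001], [-0.06, 0.998, -0.0], [-0.001, -0.0, -1.0]]
ft_force: [0.0, -0.6, -2.2]
width: 0.0159
grasp_force: 30.0
```

Call:
arm_command(
  moves=[
    [[0, 0, 2], [0, 0, 0], 1],
    [[0, 0, 3], [0, 0, 0], 1],
    [[0, 0, 3.5], [0, 0, 0], 1],
    [[0, 0, 3.5], [0, 0, 0], 1],
    [[0, 0, 3.5], [0, 0, 0], 1],
  ],
)

```text
clock: 7.03
tcp_pos: [0.5129, -0.0157, 0.1464]
tcp_rot: [[-0.998, -0.06, -0.001], [-0.06, 0.998, 0.0], [0.001, 0.0, -1.0]]
ft_force: [-1.1, 0.1, -1.3]
width: 0.0159
grasp_force: 30.0
```

```bash
cat > pan.py <<'E'
from h import *
np.set_printoptions(precision=4,suppress=True)
# usage: pose of the pan from TCP (grip) + camera: ball, floor tilt, rim plane
def pan(cn):
    p=cams.camera(cn); s=telemetry.observe(); R=s["tcp_rot"]; yaw=np.arctan2(-R[0,1],R[1,1]); d=np.array([np.cos(yaw),np.sin(yaw)])
    g=s["tcp_pos"]; c0=g[:2]+.098*d
    D=spotter.silhouettes("pan",p)
    if not D: return print(cn,"no pan")
    b=cloud(p,D[0]["region"]); q=b[:,:2]-c0; rr=np.hypot(*q.T)
    f=b[(b[:,2]>g[2]-.02)&(b[:,2]<g[2]+.03)]; q=f[:,:2]-c0; rr=np.hypot(*q.T); lon=q@d; lat=q@[-d[1],d[0]]
    rim=(rr<.078)&(rr>.066)&(abs(lon)<.06); A=np.c_[lon[rim],lat[rim],np.ones(rim.sum())]
    k=np.ones(rim.sum(),bool)
    for _ in range(4):
        x=np.linalg.lstsq(A[k],f[rim][k,2],rcond=None)[0]; e=f[rim][:,2]-A@x; k=abs(e)<2*e[k].std()+1e-4
    dk=(p["img"].max(2)<60)
    c=cloud(p,dk); c=c[(np.hypot(*(c[:,:2]-c0).T)<.055)&(c[:,2]>g[2]-.015)&(c[:,2]<g[2]+.04)]
    bp=(c[:,:2].mean(0)-c0) if len(c) else None
    sp=f[(lon>.08)&(lon<.11)&(abs(lat)<.03)]
    print(cn,s["clock"],"tcp",g,"yaw",yaw,"width",s["width"],s["grasp_force"],"ft",s["ft_force"],"\n rim slope lon,lat,z",x,k.sum(),"ball lon,lat",None if bp is None else (bp@d,bp@[-d[1],d[0]]),len(c),"spout",sp.mean(0) if len(sp) else None,"lonmax",np.percentile(lon,99.5))
    return p
if __name__=="__main__":
    import sys
    for cn in ("top","scene"):
        p=pan(cn)
        if len(sys.argv)>1 and p: save(p,sys.argv[1]+"_"+cn)
E
python3 pan.py lift
```

```text
top 7.0833 tcp [ 0.5129 -0.0157  0.1464] yaw 0.060175396746347525 width 0.015045571666343358 29.951780308037996 ft [-0.0633  0.1154 -2.1749] 
 rim slope lon,lat,z [-0.0152 -0.0053  0.1648] 400 ball lon,lat (np.float64(0.0009257562343401674), np.float64(-0.0011967550776483787)) 132 spout [ 0.6989 -0.004   0.1531] lonmax 0.09614159146552242
scene 7.1833 tcp [ 0.513  -0.0157  0.1464] yaw 0.06020071272787739 width 0.01576519112185425 29.95161658152938 ft [-0.1916  0.1414 -2.0071] 
 rim slope lon,lat,z [-0.0087 -0.0045  0.162 ] 301 ball lon,lat (np.float64(0.004978682968371813), np.float64(-0.005896758769256732)) 91 spout [ 0.7005 -0.0037  0.1522] lonmax 0.09841671683497538
```

View pics/lift_scene.png

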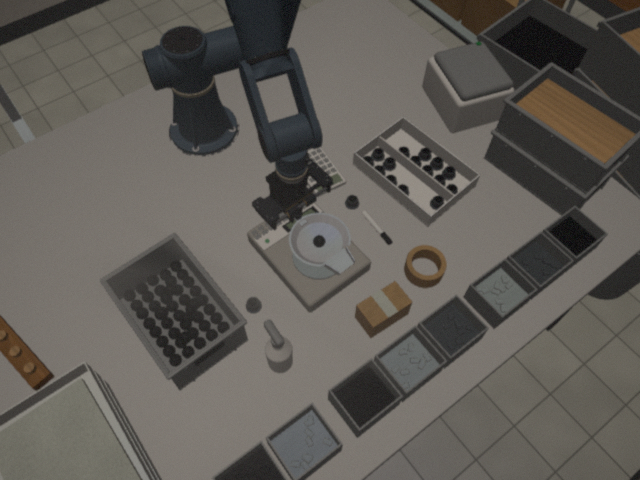

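The pan is lifted off level at (322,245), with the ball at its centre (319,241). I'm computing a slow minimum-jerk carry that turns the pan about its own centre, clear of the sprayer at (278,350).

```bash
cat > plan.py <<'E'
import numpy as np
g0=np.array([.513,-.0157]);y0=.060;L=.098
T=np.array([.5186,-.3737]);a=.045; n=np.array([-np.sin(a),np.cos(a)])
y1=a-np.pi/2; lip=T+.078*n; u=lambda y:np.array([np.cos(y),np.sin(y)])
c0=g0+L*u(y0); c1=lip-L*u(y1); print(c0,c1,lip,c1-L*u(y1),y1-y0)
N=80; t=np.arange(N+1)/N; s=10*t**3-15*t**4+6*t**5
P=[np.r_[(c:=c0+(c1-c0)*k)-L*u(y:=y0+(y1-y0)*k),y] for k in s]
for j in range(16):
    print(j,str([[[round(float(1000*(P[5*j+i]-P[5*j])[0]),1),round(float(1000*(P[5*j+i]-P[5*j])[1]),1),0],[0,0,round(float(P[5*j+i][2]-P[5*j][2]),4)],1] for i in range(1,6)]))
E
python3 plan.py
```

```text
[ 0.61082365 -0.00982353] [ 0.51068267 -0.19787817] [ 0.51509118 -0.29577896] [ 0.50627416 -0.09997738] -1.5857963267948967
0 [[[-0.0, -0.0, 0], [0, 0, -0.0], 1], [[-0.0, -0.0, 0], [0, 0, -0.0002], 1], [[-0.1, -0.0, 0], [0, 0, -0.0008], 1], [[-0.1, -0.0, 0], [0, 0, -0.0018], 1], [[-0.2, -0.1, 0], [0, 0, -0.0035], 1]]
1 [[[-0.2, -0.1, 0], [0, 0, -0.0024], 1], [[-0.4, -0.1, 0], [0, 0, -0.0058], 1], [[-0.7, -0.2, 0], [0, 0, -0.0101], 1], [[-1.0, -0.3, 0], [0, 0, -0.0154], 1], [[-1.5, -0.5, 0], [0, 0, -0.0219], 1]]
2 [[[-0.5, -0.2, 0], [0, 0, -0.0077], 1], [[-1.1, -0.3, 0], [0, 0, -0.0167], 1], [[-1.8, -0.6, 0], [0, 0, -0.0271], 1], [[-2.5, -0.8, 0], [0, 0, -0.0388], 1], [[-3.3, -1.1, 0], [0, 0, -0.0519], 1]]
3 [[[-0.9, -0.3, 0], [0, 0, -0.0145], 1], [[-1.8, -0.6, 0], [0, 0, -0.0304], 1], [[-2.8, -1.0, 0], [0, 0, -0.0478], 1], [[-3.9, -1.4, 0], [0, 0, -0.0666], 1], [[-5.0, -1.8, 0], [0, 0, -0.0868], 1]]
4 [[[-1.1, -0.5, 0], [0, 0, -0.0216], 1], [[-2.3, -1.0, 0], [0, 0, -0.0446], 1], [[-3.4, -1.5, 0], [0, 0, -0.0689], 1], [[-4.6, -2.1, 0], [0, 0, -0.0945], 1], [[-5.7, -2.7, 0], [0, 0, -0.
[... 1451 characters left out ...]
 1], [[1.9, -5.7, 0], [0, 0, -0.0564], 1], [[2.4, -7.4, 0], [0, 0, -0.0723], 1], [[2.9, -8.9, 0], [0, 0, -0.0868], 1]]
13 [[[0.4, -1.4, 0], [0, 0, -0.0131], 1], [[0.8, -2.7, 0], [0, 0, -0.0248], 1], [[1.2, -3.8, 0], [0, 0, -0.0351], 1], [[1.5, -4.8, 0], [0, 0, -0.0441], 1], [[1.8, -5.7, 0], [0, 0, -0.0519], 1]]
14 [[[0.2, -0.7, 0], [0, 0, -0.0065], 1], [[0.4, -1.3, 0], [0, 0, -0.0119], 1], [[0.6, -1.8, 0], [0, 0, -0.0162], 1], [[0.7, -2.2, 0], [0, 0, -0.0195], 1], [[0.8, -2.5, 0], [0, 0, -0.0219], 1]]
15 [[[0.1, -0.2, 0], [0, 0, -0.0017], 1], [[0.1, -0.3, 0], [0, 0, -0.0027], 1], [[0.1, -0.4, 0], [0, 0, -0.0033], 1], [[0.1, -0.4, 0], [0, 0, -0.0035], 1], [[0.1, -0.4, 0], [0, 0, -0.0035], 1]]
```

Call:
arm_command(
  moves=[
    [[-0.2, 0, 0], [0, 0, -0.003], 1],
    [[-0.5, -0.1, 0], [0, 0, -0.008], 1],
    [[-0.9, -0.2, 0], [0, 0, -0.0135], 1],
    [[-1.3, -0.4, 0], [0, 0, -0.019], 1],
    [[-1.7, -0.6, 0], [0, 0, -0.0255], 1],
  ],
)

```text
clock: 7.65
tcp_pos: [0.5114, -0.0163, 0.1466]
tcp_rot: [[-0.999, -0.034, -0.0], [-0.034, 0.999, -0.0], [0.0, -0.0, -1.0]]
ft_force: [0.5, 0.2, -2.2]
width: 0.0158
grasp_force: 30.0
```

Call:
arm_command(
  moves=[
    [[-0.5, -0.2, 0], [0, 0, -0.008], 1],
    [[-1.1, -0.3, 0], [0, 0, -0.017], 1],
    [[-1.8, -0.6, 0], [0, 0, -0.027], 1],
    [[-2.5, -0.8, 0], [0, 0, -0.039], 1],
    [[-3.3, -1.1, 0], [0, 0, -0.052], 1],
  ],
)

```text
clock: 8.07
tcp_pos: [0.508, -0.0174, 0.1466]
tcp_rot: [[-1.0, 0.019, -0.0], [0.019, 1.0, 0.0], [0.0, 0.0, -1.0]]
ft_force: [0.2, -0.1, -1.8]
width: 0.0158
grasp_force: 30.0
```

Call:
arm_command(
  moves=[
    [[-0.9, -0.3, 0], [0, 0, -0.0145], 1],
    [[-1.8, -0.6, 0], [0, 0, -0.0305], 1],
    [[-2.8, -1.0, 0], [0, 0, -0.048], 1],
    [[-3.9, -1.4, 0], [0, 0, -0.0665], 1],
    [[-5.0, -1.8, 0], [0, 0, -0.087], 1],
  ],
)

```text
clock: 8.48
tcp_pos: [0.503, -0.0193, 0.1466]
tcp_rot: [[-0.994, 0.106, -0.0], [0.106, 0.994, 0.0], [0.0, 0.0, -1.0]]
ft_force: [-0.4, 0.3, -1.6]
width: 0.016
grasp_force: 30.0
```

Call:
arm_command(
  moves=[
    [[-1.1, -0.5, 0], [0, 0, -0.0215], 1],
    [[-2.3, -1.0, 0], [0, 0, -0.0445], 1],
    [[-3.4, -1.5, 0], [0, 0, -0.069], 1],
    [[-4.6, -2.1, 0], [0, 0, -0.0945], 1],
    [[-5.7, -2.7, 0], [0, 0, -0.1215], 1],
  ],
)

```text
clock: 8.9
tcp_pos: [0.4973, -0.022, 0.1466]
tcp_rot: [[-0.974, 0.226, -0.0], [0.226, 0.974, 0.0], [0.0, -0.0, -1.0]]
ft_force: [0.1, 0.1, -2.2]
width: 0.0159
grasp_force: 30.0
```

Call:
arm_command(
  moves=[
    [[-1.1, -0.7, 0], [0, 0, -0.028], 1],
    [[-2.2, -1.4, 0], [0, 0, -0.057], 1],
    [[-3.2, -2.1, 0], [0, 0, -0.0875], 1],
    [[-4.2, -2.9, 0], [0, 0, -0.119], 1],
    [[-5.2, -3.8, 0], [0, 0, -0.151], 1],
  ],
)

```text
clock: 9.32
tcp_pos: [0.4921, -0.0257, 0.1466]
tcp_rot: [[-0.929, 0.371, 0.0], [0.371, 0.929, 0.0], [-0.0, 0.0, -1.0]]
ft_force: [0.2, 0.7, -2.7]
width: 0.0157
grasp_force: 30.0
```

Call:
arm_command(
  moves=[
    [[-0.8, -0.9, 0], [0, 0, -0.033], 1],
    [[-1.6, -1.9, 0], [0, 0, -0.067], 1],
    [[-2.3, -3.0, 0], [0, 0, -0.1015], 1],
    [[-2.9, -4.1, 0], [0, 0, -0.137], 1],
    [[-3.4, -5.3, 0], [0, 0, -0.1725], 1],
  ],
)

```text
clock: 9.73
tcp_pos: [0.4887, -0.0311, 0.1466]
tcp_rot: [[-0.851, 0.525, -0.0], [0.525, 0.851, 0.0], [0.0, 0.0, -1.0]]
ft_force: [-0.3, 0.1, -2.3]
width: 0.0157
grasp_force: 30.0
```

Call:
arm_command(
  moves=[
    [[-0.4, -1.3, 0], [0, 0, -0.036], 1],
    [[-0.7, -2.7, 0], [0, 0, -0.073], 1],
    [[-0.8, -4.2, 0], [0, 0, -0.1095], 1],
    [[-0.9, -5.7, 0], [0, 0, -0.147], 1],
    [[-0.9, -7.4, 0], [0, 0, -0.184], 1],
  ],
)

```text
clock: 10.15
tcp_pos: [0.4879, -0.0385, 0.1466]
tcp_rot: [[-0.741, 0.672, 0.0], [0.672, 0.741, 0.0], [0.0, 0.0, -1.0]]
ft_force: [-1.1, -0.5, -1.4]
width: 0.0158
grasp_force: 30.0
```

Call:
arm_command(
  moves=[
    [[0.1, -1.7, 0], [0, 0, -0.037], 1],
    [[0.4, -3.6, 0], [0, 0, -0.074], 1],
    [[0.7, -5.5, 0], [0, 0, -0.111], 1],
    [[1.1, -7.5, 0], [0, 0, -0.1475], 1],
    [[1.6, -9.6, 0], [0, 0, -0.184], 1],
  ],
)

```text
clock: 10.57
tcp_pos: [0.4895, -0.0481, 0.1467]
tcp_rot: [[-0.605, 0.796, 0.0], [0.796, 0.605, 0.0], [-0.0, 0.0, -1.0]]
ft_force: [0.2, 0.8, -1.5]
width: 0.0158
grasp_force: 30.0
```

Call:
arm_command(
  moves=[
    [[0.6, -2.2, 0], [0, 0, -0.036], 1],
    [[1.2, -4.4, 0], [0, 0, -0.071], 1],
    [[1.9, -6.7, 0], [0, 0, -0.1055], 1],
    [[2.6, -9.0, 0], [0, 0, -0.1395], 1],
    [[3.3, -11.4, 0], [0, 0, -0.1725], 1],
  ],
)

```text
clock: 10.98
tcp_pos: [0.4929, -0.0595, 0.1467]
tcp_rot: [[-0.46, 0.888, 0.0], [0.888, 0.46, 0.0], [-0.0, 0.0, -1.0]]
ft_force: [-0.4, -0.6, -1.8]
width: 0.0156
grasp_force: 30.0
```

Call:
arm_command(
  moves=[
    [[0.8, -2.4, 0], [0, 0, -0.032], 1],
    [[1.6, -4.8, 0], [0, 0, -0.0635], 1],
    [[2.4, -7.3, 0], [0, 0, -0.094], 1],
    [[3.2, -9.7, 0], [0, 0, -0.123], 1],
    [[4.0, -12.1, 0], [0, 0, -0.151], 1],
  ],
)

```text
clock: 11.4
tcp_pos: [0.4969, -0.0717, 0.1467]
tcp_rot: [[-0.321, 0.947, 0.0], [0.947, 0.321, 0.0], [-0.0, 0.0, -1.0]]
ft_force: [0.5, 1.1, -2.8]
width: 0.0155
grasp_force: 30.0
```

Call:
arm_command(
  moves=[
    [[0.8, -2.4, 0], [0, 0, -0.027], 1],
    [[1.6, -4.7, 0], [0, 0, -0.0525], 1],
    [[2.4, -6.9, 0], [0, 0, -0.0765], 1],
    [[3.1, -9.1, 0], [0, 0, -0.0995], 1],
    [[3.8, -11.2, 0], [0, 0, -0.1215], 1],
  ],
)

```text
clock: 11.82
tcp_pos: [0.5007, -0.0829, 0.1466]
tcp_rot: [[-0.205, 0.979, 0.0], [0.979, 0.205, 0.0], [-0.0, 0.0, -1.0]]
ft_force: [0.3, 0.6, -1.7]
width: 0.0156
grasp_force: 30.0
```

Call:
arm_command(
  moves=[
    [[0.7, -2.0, 0], [0, 0, -0.02], 1],
    [[1.3, -3.9, 0], [0, 0, -0.039], 1],
    [[1.9, -5.7, 0], [0, 0, -0.0565], 1],
    [[2.4, -7.4, 0], [0, 0, -0.0725], 1],
    [[2.9, -8.9, 0], [0, 0, -0.087], 1],
  ],
)

```text
clock: 12.23
tcp_pos: [0.5036, -0.0918, 0.1466]
tcp_rot: [[-0.12, 0.993, 0.0], [0.993, 0.12, -0.0], [-0.0, 0.0, -1.0]]
ft_force: [0.7, 0.7, -1.2]
width: 0.0158
grasp_force: 30.0
```

Call:
arm_command(
  moves=[
    [[0.4, -1.4, 0], [0, 0, -0.013], 1],
    [[0.8, -2.7, 0], [0, 0, -0.025], 1],
    [[1.2, -3.8, 0], [0, 0, -0.035], 1],
    [[1.5, -4.8, 0], [0, 0, -0.044], 1],
    [[1.8, -5.7, 0], [0, 0, -0.052], 1],
  ],
)

```text
clock: 12.65
tcp_pos: [0.5053, -0.0974, 0.1466]
tcp_rot: [[-0.069, 0.998, 0.0], [0.998, 0.069, 0.0], [0.0, 0.0, -1.0]]
ft_force: [0.4, -0.2, -1.7]
width: 0.0157
grasp_force: 30.0
```

Call:
arm_command(
  moves=[
    [[0.3, -0.8, 0], [0, 0, -0.007], 1],
    [[0.5, -1.5, 0], [0, 0, -0.013], 1],
    [[0.7, -2.1, 0], [0, 0, -0.018], 1],
    [[0.8, -2.5, 0], [0, 0, -0.022], 1],
    [[0.9, -2.8, 0], [0, 0, -0.0245], 1],
  ],
)

```text
clock: 13.07
tcp_pos: [0.5062, -0.1002, 0.1466]
tcp_rot: [[-0.045, 0.999, -0.0], [0.999, 0.045, 0.0], [0.0, -0.0, -1.0]]
ft_force: [-0.4, 0.3, -1.2]
width: 0.0157
grasp_force: 30.0
```

Call:
arm_command(
  moves=[
    [[0, -0.1, 0], [0, 0, -0.001], 1],
    [[0, -0.1, 0], [0, 0, -0.001], 1],
    [[0, -0.1, 0], [0, 0, -0.001], 1],
    [[0, -0.1, 0], [0, 0, -0.001], 1],
    [[0, -0.1, 0], [0, 0, -0.001], 1],
  ],
)

```text
clock: 13.48
tcp_pos: [0.5062, -0.1002, 0.1466]
tcp_rot: [[-0.044, 0.999, -0.0], [0.999, 0.044, 0.0], [0.0, -0.0, -1.0]]
ft_force: [-0.6, 0.1, -1.0]
width: 0.0158
grasp_force: 30.0
```

```bash
python3 pan.py carry; python3 o.py c; cat > rim.py <<'E'
from h import *
for cn in ("top","scene"):
    p=cams.camera(cn)
    D=spotter.silhouettes("tote",p)
    if D:
        c=cloud(p,D[0]["region"]); r=c[(c[:,2]>.113)&(c[:,2]<.125)]
        print(cn,cv2.minAreaRect((r[:,:2]*1000).astype(np.float32)),np.median(r[:,2]))
E
python3 rim.py
```

```text
top 13.5333 tcp [ 0.5062 -0.1002  0.1466] yaw -1.5267887952173993 width 0.015673958616143402 29.951378284022212 ft [-0.3685  0.529  -1.7259] 
 rim slope lon,lat,z [-0.0101 -0.0094  0.1648] 339 ball lon,lat None 0 spout [ 0.517  -0.2859  0.1532] lonmax 0.0958500730553248
scene 13.6333 tcp [ 0.5062 -0.1002  0.1466] yaw -1.5267489127643303 width 0.015516429018868617 29.95158853009343 ft [-0.3176  0.5375 -1.9805] 
 rim slope lon,lat,z [-0.0001  0.0015  0.1626] 312 ball lon,lat (np.float64(0.0029907172368537228), np.float64(0.005450960124545489)) 96 spout [ 0.5132 -0.2878  0.1517] lonmax 0.09747257129018792
13.6833 [ 0.5062 -0.1002  0.1466] yaw -1.5268339770002193 z [ 0.  0. -1.] 0.015489528351078115 29.951623203232884 [ 0.3748 -0.036  -1.2786] [0.058  0.0452 0.0062] [-0.4122  0.4933  1.7792  0.      0.8691 -0.4562]
top ((517.681884765625, -373.07940673828125), (314.723388671875, 215.5991668701172), 2.578871250152588) 0.120077964847071
scene ((518.8297729492188, -374.97802734375), (316.9437561035156, 213.92869567871094), 2.601104497909546) 0.11821513807355534
```

View pics/carry_top.png

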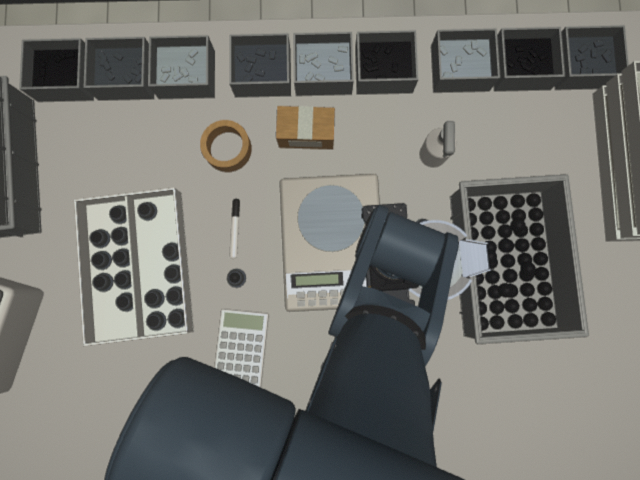

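View pics/c_scene.png

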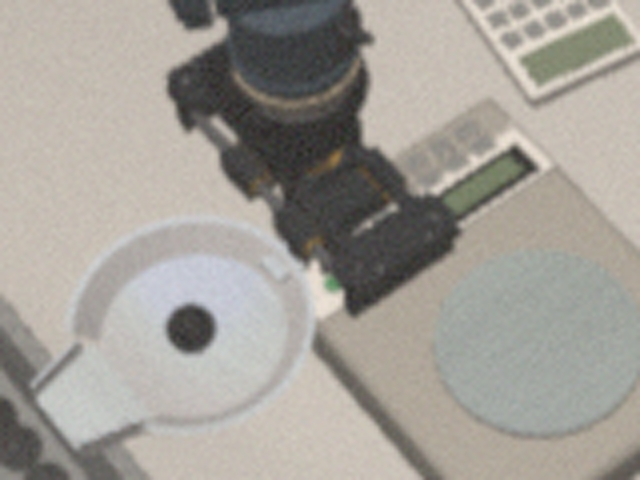

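The top view shows the spout squarely over the middle of the tote's near long rim, with the lip at about (487,258). The scene crop shows the ball centred in the dish at (190,328), and nothing else has moved. One last gentle adjustment: 9 mm down and 5 mm further in.

Call:
arm_command(
  moves=[
    [[0, -0.1, -0.1], [0, 0, 0], 1],
    [[0, -0.2, -0.4], [0, 0, 0], 1],
    [[0, -0.4, -0.8], [0, 0, 0], 1],
    [[0, -0.7, -1.4], [0, 0, 0], 1],
    [[0.1, -1.1, -2.1], [0, 0, 0], 1],
  ],
)

```text
clock: 14.4
tcp_pos: [0.5063, -0.1013, 0.1445]
tcp_rot: [[-0.044, 0.999, 0.0], [0.999, 0.044, 0.0], [0.0, 0.0, -1.0]]
ft_force: [-0.1, 0.3, -0.5]
width: 0.0158
grasp_force: 30.0
```

Call:
arm_command(
  moves=[
    [[0, -0.5, -0.9], [0, 0, 0], 1],
    [[0, -1.1, -1.9], [0, 0, 0], 1],
    [[0.1, -1.7, -2.9], [0, 0, 0], 1],
    [[0.1, -2.2, -3.9], [0, 0, 0], 1],
    [[0.1, -2.7, -4.8], [0, 0, 0], 1],
  ],
)

```text
clock: 14.82
tcp_pos: [0.5064, -0.1041, 0.1396]
tcp_rot: [[-0.044, 0.999, -0.0], [0.999, 0.044, 0.0], [0.0, -0.0, -1.0]]
ft_force: [0.0, 0.3, -1.4]
width: 0.0156
grasp_force: 30.0
```

Call:
arm_command(
  moves=[
    [[0, -0.4, -0.7], [0, 0, 0], 1],
    [[0, -0.7, -1.3], [0, 0, 0], 1],
    [[0, -1.0, -1.7], [0, 0, 0], 1],
    [[0, -1.1, -2.0], [0, 0, 0], 1],
    [[0, -1.2, -2.1], [0, 0, 0], 1],
  ],
)

```text
clock: 15.23
tcp_pos: [0.5064, -0.1052, 0.1376]
tcp_rot: [[-0.044, 0.999, -0.0], [0.999, 0.044, 0.0], [0.0, -0.0, -1.0]]
ft_force: [-1.1, -0.4, -0.7]
width: 0.0159
grasp_force: 30.0
```

Call:
arm_command(
  moves=[
    [[0, 0, 0], [0, 0, 0], 1],
    [[0, 0, 0], [0, 0, 0], 1],
    [[0, 0, 0], [0, 0, 0], 1],
    [[0, 0, 0], [0, 0, 0], 1],
    [[0, 0, 0], [0, 0, 0], 1],
  ],
)

```text
clock: 15.65
tcp_pos: [0.5064, -0.1052, 0.1377]
tcp_rot: [[-0.044, 0.999, 0.0], [0.999, 0.044, -0.0], [-0.0, 0.0, -1.0]]
ft_force: [0.3, 0.4, -1.4]
width: 0.0154
grasp_force: 30.0
```

```bash
python3 pan.py; python3 o.py e
```

```text
top 15.7 tcp [ 0.5064 -0.1052  0.1376] yaw -1.5267610840663797 width 0.015767337971719295 29.951418237760663 ft [-0.5701  0.1364 -1.6886] 
 rim slope lon,lat,z [-0.0157 -0.0036  0.156 ] 297 ball lon,lat None 0 spout [ 0.5174 -0.2911  0.1444] lonmax 0.09653144994737722
scene 15.8 tcp [ 0.5064 -0.1052  0.1376] yaw -1.5267987317960472 width 0.0160991313336899 29.951787181198597 ft [ 0.738   0.0078 -2.0638] 
 rim slope lon,lat,z [-0.0137  0.003   0.1535] 277 ball lon,lat (np.float64(0.0028774070791040933), np.float64(0.005871794217665143)) 95 spout [ 0.5132 -0.2925  0.143 ] lonmax 0.0974950520802408
15.85 [ 0.5064 -0.1052  0.1377] yaw -1.526843082827046 z [ 0.  0. -1.] 0.015979241581054147 29.951497865840793 [-0.5808 -0.4153 -1.8243] [ 0.1715  0.0756 -0.0158] [-0.4211  0.5092  1.7836  0.      0.8488 -0.4651]
```

View pics/e_scene.png

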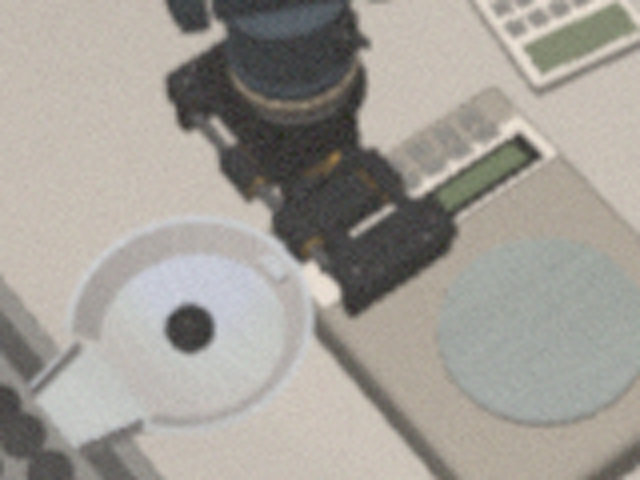

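The scene crop shows the spout lip over the near rim, inside the tote wall, at about (80,440). The ball is still centred at (190,328), and nothing is touching: the wrist force is only the pan's weight.

```bash
python3 -c "from rig import finish_job; print(finish_job())"
```

```text
the job is handed in; nothing more can be done
None
```

I handed the job in with the pan held level and still. Its spout lip is about 20 mm inside the tote's nearer long side and about 24 mm above the rim, pointing squarely across, with the ball still in the middle of the dish; it took about 16 s.

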